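Connect the right-size plugs to the air manifold and open the valve

TASK

Connect every plug of the couplers' size (the middle size) to the manifold, one to a coupler, any coupler: stand it in the mouth, pull the coupler's sleeve back so that the plug drops fully home, and let the sleeve spring forward over it. Put the thinner and thicker look-alike plugs away in the blue tray. Only when all that is done push the valve lever right over to open, and do not disturb the other things on the table.

Things in the scene. Friction and masses are not known exactly. Their poses are not given: they have to be found in the camera images.
- plug_1: One of two or three like plugs (only those on the table count) that fit the couplers, 52 mm tall, about 0.17 kg, standing upright on its nose: steel nose 28 mm across and 36 mm long with a locking groove 6.5 to 14 mm above its end, under a round aluminium head 36 mm across and 16 mm high (36 to 52 mm above the origin). Origin: centre of the nose's end face; z runs up towards the head.
- plug_2: One of two or three like plugs (only those on the table count) that fit the couplers, 52 mm tall, about 0.17 kg, standing upright on its nose: steel nose 28 mm across and 36 mm long with a locking groove 6.5 to 14 mm above its end, under a round aluminium head 36 mm across and 16 mm high (36 to 52 mm above the origin). Origin: centre of the nose's end face; z runs up towards the head.
- plug_3: One of two or three like plugs (only those on the table count) that fit the couplers, 52 mm tall, about 0.17 kg, standing upright on its nose: steel nose 28 mm across and 36 mm long with a locking groove 6.5 to 14 mm above its end, under a round aluminium head 36 mm across and 16 mm high (36 to 52 mm above the origin). Origin: centre of the nose's end face; z runs up towards the head.
- thin_1: Look-alike plug of the wrong size, too thin for the couplers: nose 22 mm across, head 30 mm across, heights as on the fitting plugs (52 mm tall, head 36 to 52 mm up), standing upright at first; in the tray it may stand or lie. Origin: centre of the nose's end face, z up.
- thin_2: Look-alike plug of the wrong size, too thin for the couplers, not always there: nose 22 mm across, head 30 mm across, heights as on the fitting plugs (52 mm tall, head 36 to 52 mm up), standing upright at first; in the tray it may stand or lie. Origin: centre of the nose's end face, z up.
- thick_1: Look-alike plug of the wrong size, too thick for the couplers: nose 34 mm across, head 42 mm across, heights as on the fitting plugs (52 mm tall, head 36 to 52 mm up), standing upright at first; in the tray it may stand or lie. Origin: centre of the nose's end face, z up.
- thick_2: Look-alike plug of the wrong size, too thick for the couplers, not always there: nose 34 mm across, head 42 mm across, heights as on the fitting plugs (52 mm tall, head 36 to 52 mm up), standing upright at first; in the tray it may stand or lie. Origin: centre of the nose's end face, z up.
- manifold: Aluminium bar, fixed, 350 mm along its y, 56 mm wide (x), 22 mm high, carrying three upright couplers 95 mm apart (at y = -95, 0, 95 mm) and a valve lever near its +y end (y = 175 mm). Origin: on the table under the middle coupler; y along the bar, x across it. A plug's top is 78 mm above the table when home, 90.5 mm when standing on the pawls.
- seat_a (a point): Seat of coupler a: centre of the bore's floor, 26 mm above the table, where the nose's end rests when home; axes as the manifold's. Brass bore 30.5 mm wide, flared mouth 34 mm above this point. Three pawls stop the nose 12.5 mm above the seat, where a plug stands by itself, until the sleeve is pulled back (down) about 10 mm; then the plug drops home by its own weight.
- sleeve_a (a joint): Sleeve of coupler a, m: 0 = forward (up), 0.012 = fully back (down). Spring: 5 N to start, 11 N fully back. Let go, it springs up and the pawls close in the plug's groove; it stays partly back if the plug is not home. Steel ring round the coupler, 52 mm across outside, 38 to 64 mm above the table when forward, with a 64 mm wide flange on its lowest 5 mm.
- seat_b (a point): Seat of coupler b: centre of the bore's floor, 26 mm above the table, where the nose's end rests when home; axes as the manifold's. Brass bore 30.5 mm wide, flared mouth 34 mm above this point. Three pawls stop the nose 12.5 mm above the seat, where a plug stands by itself, until the sleeve is pulled back (down) about 10 mm; then the plug drops home by its own weight.
- sleeve_b (a joint): Sleeve of coupler b, m: 0 = forward (up), 0.012 = fully back (down). Spring: 5 N to start, 11 N fully back. Let go, it springs up and the pawls close in the plug's groove; it stays partly back if the plug is not home. Steel ring round the coupler, 52 mm across outside, 38 to 64 mm above the table when forward, with a 64 mm wide flange on its lowest 5 mm.
- seat_c (a point): Seat of coupler c: centre of the bore's floor, 26 mm above the table, where the nose's end rests when home; axes as the manifold's. Brass bore 30.5 mm wide, flared mouth 34 mm above this point. Three pawls stop the nose 12.5 mm above the seat, where a plug stands by itself, until the sleeve is pulled back (down) about 10 mm; then the plug drops home by its own weight.
- sleeve_c (a joint): Sleeve of coupler c, m: 0 = forward (up), 0.012 = fully back (down). Spring: 5 N to start, 11 N fully back. Let go, it springs up and the pawls close in the plug's groove; it stays partly back if the plug is not home. Steel ring round the coupler, 52 mm across outside, 38 to 64 mm above the table when forward, with a 64 mm wide flange on its lowest 5 mm.
- valve (a joint): Valve lever on the manifold, rad: about 0 = shut, leaning to the manifold's -x side; 1.0 = open, leaning as far to its +x side. It stays where it is left; it moves very easily (about 1 N at its end), so do not brush it on the way.
- valve_tip (a point): Centre of the 26 mm ball at the free end of the valve lever's 70 mm arm, about 108 mm above the table when shut; its top is the highest point of the manifold, about 122 mm up (128 mm mid-swing), so carry things over it higher.
- tray_in (a point): Centre of the inner floor (4 mm above the table) of the fixed blue tray: 200 mm (x) by 130 mm (y) outside, walls 4 mm thick, 35 mm high. Axes as the tray's.
- tray: The same tray; origin under its centre, on the table.
- tape_dispenser: Bystander: clear acrylic tape dispenser 150 x 55 mm, 75 mm high. Origin: centre of the underside.
- vase: Bystander: white ceramic vase, 80 mm wide, 110 mm tall, pencils up to 180 mm. Origin: centre of the underside.
- square: Bystander: flat aluminium square, 200 mm blade, 12 mm high. Origin: on its underside near the corner.
- clamp: Bystander: steel spring clamp lying flat, 160 x 75 mm, 18 mm high. Origin: under its pivot.
Mind the look-alikes: they are no part of the job. What is shaped like the thin_2 but green is not meant. What is shaped like the plug_2 but purple or turquoise is not meant.

How it is judged:
By the outcome, as a careful person would: the job done as asked, in the order asked, and still so for the second after the job is handed in, with the robot touching nothing.
Of plug_1, plug_2, plug_3 only 2 to 3 are there at a start; the rules pass over those that are not, and their reading is None.
Of thin_2, thick_2 only 1 to 2 are there at a start; the rules pass over those that are not, and their reading is None.
At some moment in a run one of plug_1, plug_2, plug_3 may be knocked a few centimetres aside while the robot is not near it.
It also fails if it takes over 210 s, if anything falls off the work surface, if the arm or the gripper's body presses on something with over 40 N, if the wrist force passes 120 N, or if a joint passes its speed limit or range.

ROBOT

A 6-joint arm with a two-finger parallel gripper is mounted at the origin on the work surface. World frame = base frame: x ahead of the robot, y to its left, z up, the work surface at z = 0. Lengths are in mm, angles in rad, forces in N, time in s.
With the tool pointing down it reaches from about 300 to 775 mm from the base axis. Payload 14.6 kg.
Tool frame: the origin (TCP) lies on the mounting face of the last link; the fingertips stand 199 mm ahead of it and the grasp point (between the pads) lies 180 mm ahead of it; z points along the fingers, y is the line along which they close (so a half turn about z gives the same grasp; the last joint's range is limited). The gripper opens to 94 mm and grips with 3 to 60 N. Pads are 16 mm wide; open, the fingers measure 119 mm over their backs; the gripper's body (75 mm by 177 mm) begins 78 mm behind the grasp point.
Start: joints at [-1.207, 0.3, 1.521, -0, 1.321, -0.067], TCP at [229.671, -499.742, 404.646] pointing down, gripper open.
Joint ranges: [-3.03, 3.03], [-0.79, 2.21], [0.23, 2.52], [-1.04, 4.18], [0, 3.07], [-2.55, 2.55]. Speed limits (rad/s): [2.22, 2.22, 2.57, 3.14, 3.14, 3.14].

INTERFACE

Orientations are given as [roll, pitch, yaw] about the fixed x, y, z axes, in that order (R = Rz(yaw) Ry(pitch) Rx(roll)).
In Python, from cell import manip gives the robot as it stands. The module is installed in compiled form; this text tells all that it offers.
- The arm moves only by the shell command python3 -m creep 'ROWS' [FORCE]. ROWS is a JSON object of lists of equal length, an entry for each row: "slide": the shift along the world's x, y, z in cm, a list of three; "turn": the turn about the world's z in rad; "claw": the opening, from 0 (shut) to 1 (fully open). A call has 1 to 8 rows; each row shifts and turns the commanded pose from where the row before left it; what a row does not reach is not made up. A row lasts 1/8 s, in which the tool goes at most 62.5 mm and 10.7 degrees, less where a joint would pass 70% of its speed; a pose out of reach is approached as far as the arm can. A call with a gripper value outside its range is refused whole. The fingers move at their own pace and stop on an object; FORCE is the grip in N (left out, the last holds). Time passes only in rows, so rows that do not move let the fingers close. It gives the time, the measured TCP pose, the force, the opening and the grip force at its end, in the units of the state.
- manip.read_state(): the state, without advancing time (a new reading comes with each control period).
- manip.camera(name): name is "side" or "top"; returns (picture, depth): 420x560x3 uint8, red, green, blue; 420x560 float32, mm along the optical axis (not along the pixel's ray), 0 where there is no reading.
- manip.calibration(name): a dict with "intrinsics" (3x3 intrinsics, pixels), "pose" (4x4, takes a point from camera to world coordinates). Camera axes: x right, y up, looking along -z (the intrinsics and any distortion apply to the point x, -y, -z); pixel columns grow to the right and rows downward; lengths in mm; the calibration is good to about 2 mm. A picture is of the moment at which its call begins. calibration takes no time and is no camera call.
- manip.sign_off(): hands the job in; it is judged then, once.
Trained networks look in the newest picture that a camera, given by its name, has taken for a name from the list of things; names that differ only in an ending like _2 or _b are one class to them, and where a whole thing is asked for, a point or a joint stands for the part that bears it (a point fixed in the world has none). Each returns a list of dicts, best first, with "score" (0 to 1); they miss things now and then, are a little off and sometimes report something else, mostly with a low value. They report only what shows in the picture. A call takes as long as a camera call. They do not tell look-alikes from the thing itself.
- manip.cut_out(query, camera): "mask" (420x560 bool, what is visible of it) and "position" ([column, row] in pixels, amid what is visible of it).
The state is a dict: "clock": time; "joints": joint angles; "qd": joint speeds; "effort": joint torques, N m; "eef_pos": TCP position; "eef_rot": TCP orientation; "wrist_force": force on the tool from outside, world axes, zero at the start; "moment": the same for the moment, N m; "finger_gap": finger opening in mm; "finger_force": force on a finger pad.
Only numpy, scipy, OpenCV 4.12 (cv2) and the standard library are available. Lean on these libraries where they do the work, as an engineer would, in place of code of your own. Each camera call takes 0.05 s, during which the arm holds its last target. There are 200 camera calls.

## Working session

There is one attempt and no reset: what is moved stays moved. The work goes in short steps, Python scripts to look and compute and a shell command to move; the robot and the scene stay as the last step left them, time stands still between calls to the robot, and variables do not carry over. Pictures are saved under pics/ and viewed, at most 14 in all, crops included, and the job is handed in when it is done.

```bash
mkdir -p pics; cat > h.py <<'E'
import numpy as np, cv2
from cell import manip
def snap(n,save=None):
    p,d=manip.camera(n)
    if save: cv2.imwrite('pics/'+save,cv2.cvtColor(p,cv2.COLOR_RGB2BGR))
    return p,d
def cloud(n,d):
    c=manip.calibration(n);K=np.array(c['intrinsics']);T=np.array(c['pose'])
    v,u=np.mgrid[:d.shape[0],:d.shape[1]]
    x=(u-K[0,2])/K[0,0]*d;y=(v-K[1,2])/K[1,1]*d
    P=np.stack([x,-y,-d],-1)
    return P@T[:3,:3].T+T[:3,3]
E
python3 - <<'E'
from h import *
for n in('top','side'):
    p,d=snap(n,n+'0.png'); c=manip.calibration(n); print(n,c, (d>0).mean())
    np.save(n+'d.npy',d)
print(manip.read_state())
E
```

```text
top {'intrinsics': array([[474.72779151,   0.        , 281.41244469],
       [  0.        , 474.72779151, 217.9393465 ],
       [  0.        ,   0.        ,   1.        ]]), 'pose': array([[-3.97592262e-03,  9.83395963e-01, -1.81429246e-01,
         3.14562222e+02],
       [-9.99991936e-01, -4.01270760e-03,  1.64307029e-04,
         4.25462171e+01],
       [-5.66443645e-04,  1.81428436e-01,  9.83403987e-01,
         1.36263529e+03],
       [ 0.00000000e+00,  0.00000000e+00,  0.00000000e+00,
         1.00000000e+00]])} 0.9958035714285715
side {'intrinsics': array([[414.59004326,   0.        , 275.84469208],
       [  0.        , 414.59004326, 203.98056212],
       [  0.        ,   0.        ,   1.        ]]), 'pose': array([[-9.04413402e-01,  2.85165131e-01, -3.17359805e-01,
         2.69223169e+02],
       [-4.26154432e-01, -6.39871993e-01,  6.39496859e-01,
         6.61786285e+02],
       [-2.07074452e-02,  7.13613817e-01,  7.00233191e-01,
         7.68984833e+02],
       [ 0.00000000e+00,  0.00000000e+00,  0.00000000e+00,
         1.00000000e+00]])} 0.9961819727891157
{'clock': 0.1, 'joints': array([-1.20657969e+00,  3.00362528e-01,  1.52149675e+00,  7.12350917e-06,
        1.32070830e+00, -6.65873744e-02]), 'qd': array([-7.76086917e-04, -1.23614007e-03, -2.44089492e-03, -3.78477298e-05,
        5.17712549e-04,  5.93805414e-04]), 'effort': array([ 3.01211767e-03, -5.32637501e+01, -3.53283441e+01,  7.09558139e-02,
        2.34638719e-02, -4.98896327e-05]), 'eef_pos': array([ 229.67263507, -499.71257985,  404.1814661 ]), 'eef_rot': array([-3.14062035e+00, -7.17547033e-05,  4.30802208e-01]), 'wrist_force': array([0.3137268 , 0.92943743, 0.08820177]), 'moment': array([-0.01019246, -0.01902399,  0.01452381]), 'finger_force': 0.0, 'finger_gap': 93.9962846500038}
```

View pics/top0.png

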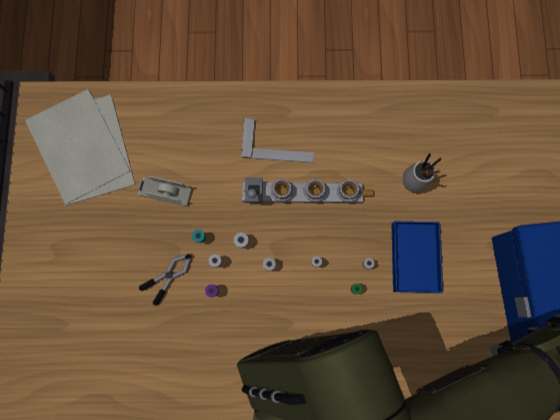

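View pics/side0.png

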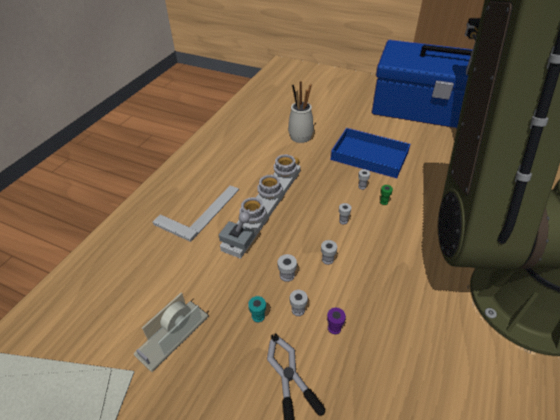

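The top view shows five grey plugs at (241,240), (215,261), (270,264), (317,262) and (369,263). Turquoise (198,237), purple (212,291) and green (358,289) are look-alikes that aren't meant. The manifold's couplers are at (282,189), (315,189) and (349,189), the valve block is at (252,190) and the tray is at (417,257).

```bash
cat >> h.py <<'E'
def plugs(cands,P,p,r=28):
    out=[]
    for (x0,y0) in cands:
        D=np.hypot(P[...,0]-x0,P[...,1]-y0)
        m=(D<r)&(P[...,2]>44)&(P[...,2]<60)
        q=P[m][:,:2]
        if len(q)<10: out.append(None); continue
        (c,rad)=cv2.minEnclosingCircle(q.astype(np.float32))
        out.append((q.mean(0).round(1),np.round(c,1),round(2*rad,1),len(q),P[m][:,2].mean().round(1),p[m].mean(0).astype(int)))
    return out
E
python3 - <<'E'
from h import *
p,d=snap('top');P=cloud('top',d)
for n in('plug_1','thin_1','thick_1'):
    for o in manip.cut_out(n,'top'):
        u,v=o['position'];print(n,round(o['score'],2),np.round([u,v]),P[int(v),int(u)].round(0))
px=[(241,240),(215,261),(270,264),(317,262),(369,263),(198,237),(212,291),(358,289)]
c=[P[v,u,:2] for u,v in px]
print('TOP');[print(a,o) for a,o in zip(px,plugs(c,P,p))]
ps,ds=snap('side');S=cloud('side',ds)
print('SIDE');[print(a,o) for a,o in zip(px,plugs(c,S,ps))]
for n in ('manifold','seat_a','tray'):
    for o in manip.cut_out(n,'top')[:3]:
        m=o['mask'];q=P[m];print(n,round(o['score'],2),o['position'],q.min(0).round(),q.max(0).round(),np.round(cv2.minAreaRect(q[:,:2].astype(np.float32))[0]),cv2.minAreaRect(q[:,:2].astype(np.float32))[1:])
# sleeve tops
for nm,C in(('top',P),('side',S)):
  for px in [(282,189),(315,189),(349,189)]:
    x0,y0=P[px[1],px[0],:2]
    m=(np.hypot(C[...,0]-x0,C[...,1]-y0)<36)&(C[...,2]>57)&(C[...,2]<70)
    q=C[m];cc,r=cv2.minEnclosingCircle(q[:,:2].astype(np.float32));print(nm,px,np.round(cc,1),2*r,q.mean(0).round(1))
  m=(abs(C[...,0]-450)<250)&(abs(C[...,1]-110)<60)&(C[...,2]>95)&(C[...,2]<130);q=C[m]
  print('ball',len(q),q.mean(0).round(1) if len(q) else '',q.max(0) if len(q) else '')
E
```

```text
plug_1 0.64 [213. 261.] [436. 234.  52.]
plug_1 0.43 [210. 292.] [352. 240.  54.]
plug_1 0.22 [265. 149.] [780.  94.  -0.]
thin_1 0.66 [357. 287.] [ 366. -163.   55.]
thin_1 0.49 [368. 262.] [ 431. -196.   55.]
thick_1 0.49 [240. 239.] [497. 160.  55.]
TOP
(241, 240) (array([496.4, 155.9]), array([496.9, 156.3]), 41.2, 177, np.float64(52.4), array([117, 116, 119]))
(215, 261) (array([439.3, 227.1]), array([440. , 227.7]), 36.3, 135, np.float64(52.4), array([117, 115, 118]))
(270, 264) (array([429.2,  77.3]), array([429.2,  77.7]), 35.5, 133, np.float64(52.1), array([115, 113, 115]))
(317, 262) (array([435.6, -53.2]), array([436.3, -53.8]), 30.0, 93, np.float64(52.0), array([114, 111, 113]))
(369, 263) (array([ 430.7, -197.8]), array([ 431. , -198.1]), 29.9, 91, np.float64(51.8), array([110, 108, 111]))
(198, 237) (array([508.6, 274.8]), array([508.9, 275.4]), 36.3, 133, np.float64(52.6), array([40, 93, 92]))
(212, 291) (array([357.1, 234.9]), array([357.8, 235.3]), 36.3, 141, np.float64(52.4), array([78, 47, 92]))
(358, 289) (array([ 360.8, -161.8]), array([ 360.7, -162.2]), 29.2, 95
[... 1629 characters left out ...]
33398)
tray 0.81 [414.7, 257.2] [ 315. -417.   -5.] [ 550.   43. 1363.] [ 437. -181.] ((208.59767150878906, 464.4529724121094), 4.543442249298096)
top (282, 189) [641.3  41.9] 54.24773025512695 [641.5  41.8  63. ]
top (315, 189) [640.4 -52.4] 54.25532913208008 [640.1 -52.4  62.5]
top (349, 189) [ 639.2 -147.8] 54.6237678527832 [ 639.4 -148.2   62.5]
ball 70 [613.5 122.  117.2] [624.75589332 135.39456849 125.15435239]
side (282, 189) [642.7  44.2] 55.80941390991211 [642.7  42.3  62.8]
side (315, 189) [641.  -51.1] 55.811588287353516 [641.1 -51.5  62.5]
side (349, 189) [ 641.3 -145.8] 56.51975631713867 [ 640.5 -146.8   62.6]
ball 109 [613.2 128.3 115.4] [627.35274421 137.94050634 124.51070261]
```

The candidates by top-camera pixel:
- **Fitting plugs (head 36 mm):** (215,261) and (270,264).
- **Thick (41–43 mm):** (241,240).
- **Thin (30 mm):** (317,262) and (369,263).
- **Not meant (coloured):** turquoise (198,237), purple (212,291) and green (358,289).

I choose (270,264) first and check it in a close crop.

```bash
python3 - <<'E'
from h import *
p=cv2.imread('pics/top0.png')[205:325,180:400];cv2.imwrite('pics/crop1.png',cv2.resize(p,None,fx=3.6,fy=3.6,interpolation=cv2.INTER_CUBIC))
d=np.load('topd.npy');P=cloud('top',d)
b=cv2.imread('pics/top0.png').astype(int)
m=(b[...,0]>b[...,2]*2)&(b[...,0]>50)&(abs(P[...,2]-32)<8)&(P[...,1]>-440)&(P[...,1]<-240)
q=P[m][:,:2].astype(np.float32);print(cv2.minAreaRect(q))
for r in [(P[...,2]>10)&(P[...,2]<30)&(abs(P[...,1]+50)<230)&(abs(P[...,0]-640)<45)]:
    print(P[r].min(0),P[r].max(0))
E
```

```text
((449.4574279785156, -338.4794921875), (131.59564208984375, 197.03851318359375), 88.5634765625)
[ 607.32678451 -245.25419228   10.0073961 ] [669.65318506 157.10107923  29.86436562]
```

View pics/crop1.png

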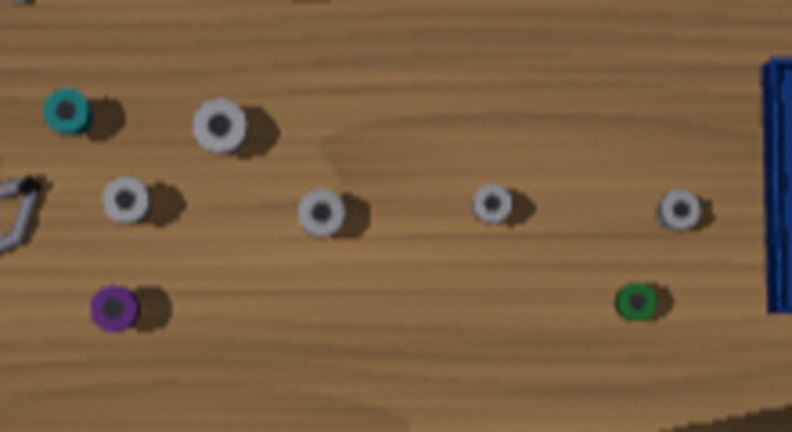

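```bash
python3 -m creep '{"slide":[[2,5.8,0],[2,5.8,0],[2,5.8,0],[2,5.8,0],[2,5.8,0],[2,5.8,0],[2,5.8,0],[2,5.8,0]],"turn":[0.163,0.163,0.163,0.163,0.163,0.163,0.162,0],"claw":[1,1,1,1,1,0.8,0.7,0.7]}' 20
```

```text
clock: 1.5
eef_pos: [389.8, -33.7, 405.0]
eef_rot: [3.141, 0.0, 1.573]
wrist_force: [0.4, -0.5, -0.1]
finger_gap: 68.3
finger_force: 0.0
```

The crop confirms it. The grey plug at crop (321,212) is mid-sized against the thick one at (219,125) and the thin ones at (492,204) and (681,210).

```bash
python3 -m creep '{"slide":[[2,5.6,0],[2,5.6,0],[0,0,-5.5],[0,0,-5.5],[0,0,-5],[0,0,-1.7],[0,0,0],[0,0,0]],"turn":[0,0,0,0,0,0,0,0],"claw":[0.7,0.7,0.7,0.7,0.7,0.7,0.7,0.7]}' 20; python3 -m creep '{"slide":[[0,0,0],[0,0,0],[0,0,0],[0,0,0]],"turn":[0,0,0,0],"claw":[0.2,0.2,0.2,0.2]}' 20
```

```text
clock: 2.5
eef_pos: [430.0, 76.3, 228.6]
eef_rot: [3.14, -0.0, 1.571]
wrist_force: [0.3, 0.7, -0.3]
finger_gap: 65.6
finger_force: 0.0
clock: 3.0
eef_pos: [429.7, 76.2, 227.8]
eef_rot: [3.141, -0.0, 1.571]
wrist_force: [-0.1, 0.1, 2.2]
finger_gap: 35.8
finger_force: 20.0
```

```bash
python3 -m creep '{"slide":[[0,0,5],[0,0,5],[4.2,-2.6,0],[4.2,-2.6,0],[4.2,-2.6,0],[4.2,-2.6,0],[4.2,-2.6,0],[0,0,0]],"turn":[0,0,0,0,0,0,0,0],"claw":[0.2,0.2,0.2,0.2,0.2,0.2,0.2,0.2]}' 20
cat >> h.py <<'E'
def blob(C,x0,y0,r,z0,z1):
    m=(np.hypot(C[...,0]-x0,C[...,1]-y0)<r)&(C[...,2]>z0)&(C[...,2]<z1)
    q=C[m]; print(len(q),q.min(0).round(1),q.max(0).round(1),q.mean(0).round(1)); return m
E
python3 - <<'E'
from h import *
ps,ds=snap('side','s1.png');S=cloud('side',ds)
blob(S,640,-54,30,100,135)
blob(S,640,-54,22,138,156)
p,d=snap('top','t1.png')
P=cloud('top',d);c=[(497,157),(440,228),(436.5,-52.5),(431,-197.5)]
print(plugs(c,P,p))
cv2.imwrite('pics/s1c.png',cv2.resize(cv2.imread('pics/s1.png')[60:260,180:400],None,fx=2.7,fy=2.7))
E
```

```text
clock: 4.0
eef_pos: [641.0, -55.5, 326.0]
eef_rot: [-3.14, -0.0, 1.569]
wrist_force: [-1.0, 1.1, -1.7]
finger_gap: 35.5
finger_force: 20.0
118 [619.  -58.2 100.4] [667.2 -36.4 134.5] [638.1 -43.7 117. ]
161 [620.8 -70.1 138.2] [661.1 -33.6 155.9] [641.6 -46.9 148.8]
[(array([496.7, 155.9]), array([496.7, 156.5]), 42.2, 174, np.float64(52.0), array([138, 136, 140])), (array([439.3, 227.3]), array([439.5, 227.7]), 36.2, 133, np.float64(52.3), array([137, 135, 138])), None, (array([ 430.4, -197.5]), array([ 430.3, -197.6]), 30.9, 93, np.float64(52.1), array([69, 67, 69]))]
```

View pics/s1c.png

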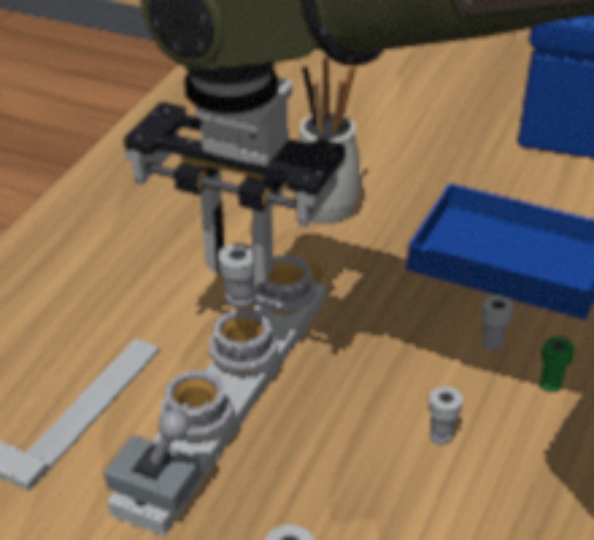

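The plug hangs over coupler b at crop (238,275), with the mouth of b at crop (243,333). I now fit its axis against the coupler with the same camera.

```bash
cat >> h.py <<'E'
from scipy.optimize import least_squares
def axis(C,x0,y0,r,z0,z1,rad):
    m=(np.hypot(C[...,0]-x0,C[...,1]-y0)<r)&(C[...,2]>z0)&(C[...,2]<z1);q=C[m]
    f=least_squares(lambda c:np.hypot(q[:,0]-c[0],q[:,1]-c[1])-rad,[x0,y0],loss='soft_l1',f_scale=1.5)
    return f.x.round(1),len(q),np.abs(f.fun).mean().round(2)
E
python3 - <<'E'
from h import *
ps,ds=snap('side');S=cloud('side',ds)
print('nose',axis(S,641,-53,20,103,128,14.0))
print('head',axis(S,641,-53,24,137,146,18.0))
for y in (42,-52,-147): print('sleeve',axis(S,641,y,32,46,60,26.0),'flange',axis(S,641,y,38,38.5,42,32))
E
```

```text
nose (array([641., -52.]), 85, np.float64(1.28))
head (array([641.8, -51.7]), 48, np.float64(1.28))
sleeve (array([643. ,  51.7]), 137, np.float64(4.09)) flange (array([648.3,  59.1]), 33, np.float64(5.15))
sleeve (array([639.5, -47.7]), 148, np.float64(4.22)) flange (array([641.4, -51.1]), 33, np.float64(5.61))
sleeve (array([ 639.4, -143. ]), 126, np.float64(4.37)) flange (array([ 640. , -146.6]), 28, np.float64(4.13))
```

```bash
python3 -m creep '{"slide":[[0,0.1,-2.5],[0,0,-1],[0,0,-1],[0,0,-0.5],[0,0,-0.5],[0,0,0]],"turn":[0,0,0,0,0,0],"claw":[0.2,0.2,0.2,0.2,0.2,0.2]}' 20
```

```text
clock: 4.9
eef_pos: [639.7, -52.8, 272.5]
eef_rot: [-3.141, -0.0, 1.571]
wrist_force: [0.3, -0.7, -2.3]
finger_gap: 35.6
finger_force: 20.0
```

```bash
python3 -m creep '{"slide":[[0,0,-0.5],[0,0,0],[0,0,0],[0,0,0],[0,0,0],[0,0,0]],"turn":[0,0,0,0,0,0],"claw":[0.2,0.2,0.8,0.8,0.8,0.8]}' 20
python3 - <<'E'
from h import *
ps,ds=snap('side');S=cloud('side',ds)
m=blob(S,641,-52,24,70,100)
print('head',axis(S,641,-52,24,76,86,18.0)); q=S[m]; print(np.percentile(q[:,2],[50,80,95]))
E
```

```text
clock: 5.65
eef_pos: [639.7, -52.7, 267.7]
eef_rot: [3.142, 0.0, 1.571]
wrist_force: [-0.2, -0.4, 0.6]
finger_gap: 71.9
finger_force: 0.0
172 [622.6 -68.3  70.2] [658.2 -31.6  95.4] [638.4 -45.4  87.4]
head (array([641.5, -51.6]), 40, np.float64(0.96))
[90.21323917 91.89167181 93.29554873]
```

```bash
python3 -m creep '{"slide":[[0,0,-1.4],[0,0,-1],[0,0,0],[0,0,0],[0,0,0],[0,0,0]],"turn":[0,0,0,0,0,0],"claw":[0.8,0.8,0.8,0.5,0.5,0.5]}' 12
```

```text
clock: 6.45
eef_pos: [639.6, -52.8, 243.9]
eef_rot: [-3.141, 0.0, 1.571]
wrist_force: [-3.1, 0.3, 4.9]
finger_gap: 52.0
finger_force: 12.0
```

```bash
python3 -m creep '{"slide":[[0,0,-0.4],[0,0,-0.4],[0,0,-0.4],[0,0,0],[0,0,0]],"turn":[0,0,0,0,0],"claw":[0.5,0.5,0.5,0.5,0.5]}' 12
python3 - <<'E'
from h import *
ps,ds=snap('side');S=cloud('side',ds)
m=blob(S,641,-52,24,66,100); print(np.percentile(S[m][:,2],[50,80,95]))
E
```

```text
clock: 7.08
eef_pos: [639.5, -52.8, 232.6]
eef_rot: [-3.141, 0.0, 1.571]
wrist_force: [-5.9, 0.4, 10.8]
finger_gap: 52.1
finger_force: 12.0
152 [622.8 -67.2  66.1] [658.2 -31.8  82.4] [639.1 -46.4  76.5]
[77.87841057 79.41069724 80.74101225]
```

```bash
python3 -m creep '{"slide":[[0,0,0],[0,0,0],[0,0,0],[0,0,5],[0,0,5],[-3.3,4.7,0],[-3.3,4.7,0],[-3.3,4.7,0]],"turn":[0,0,0,0,0,0,0,0],"claw":[0.8,0.8,0.8,0.8,0.8,0.7,0.7,0.7]}' 20
python3 -m creep '{"slide":[[-3.4,4.7,0],[-3.4,4.7,0],[-3.3,4.6,0],[0,0,0],[0,0,0]],"turn":[0,0,0,0,0],"claw":[0.7,0.7,0.7,0.7,0.7]}' 20
python3 - <<'E'
from h import *
ps,ds=snap('side','s2.png');S=cloud('side',ds)
m=blob(S,641,-52,20,66,100); print(np.percentile(S[m][:,2],[50,80,95]))
m=blob(S,641,-52,28,55,70)
p,d=snap('top','t2.png')
P=cloud('top',d);c=[(497,157),(440,228),(436.5,-52.5),(431,-197.5)]
m=blob(P,641,-52,26,58,70);m=blob(P,641,42,26,58,70)
for o in plugs(c,P,p): print(o)
for o in plugs(c,S,ps): print(o)
E
```

```text
clock: 8.12
eef_pos: [539.3, 89.4, 331.5]
eef_rot: [-3.141, -0.0, 1.57]
wrist_force: [1.1, 0.4, 0.2]
finger_gap: 66.2
finger_force: 0.0
clock: 8.75
eef_pos: [439.8, 228.1, 331.6]
eef_rot: [-3.142, 0.0, 1.571]
wrist_force: [-0.9, -0.2, -0.3]
finger_gap: 66.2
finger_force: 0.0
116 [627.4 -67.5  66.6] [659.5 -34.1  82.6] [643.1 -46.8  76.6]
[77.77083245 79.38493988 80.46667266]
99 [621.3 -57.1  55.3] [668.  -24.6  69.6] [643.3 -34.5  62.9]
120 [615.6 -77.7  58. ] [665.5 -27.1  70. ] [638.9 -50.2  63.8]
140 [616.2  17.8  58. ] [665.7  65.7  69.7] [641.6  41.2  63.5]
(array([496.5, 155.9]), array([496.9, 156.4]), 41.8, 176, np.float64(52.2), array([71, 69, 71]))
None
(array([435.9, -53.3]), array([436.5, -53.7]), 30.2, 93, np.float64(52.0), array([123, 121, 123]))
(array([ 430.5, -197.6]), array([ 431.2, -198.2]), 29.5, 91, np.float64(52.1), array([119, 117, 120]))
(array([491.9, 158.9]), array([496.7, 157.4]), 44.6, 201, np.float64(51.8), array([80, 80, 81]))
(array([440. , 231.2]), array([440.4, 229.6]), 37.2, 247, np.float64(52.3), array([148, 147, 147]))
(array([436.6, -49.5]), array([437.1, -51.9]), 30.0, 108, np.float64(51.5), array([147, 146, 145]))
None
```

View pics/s2.png

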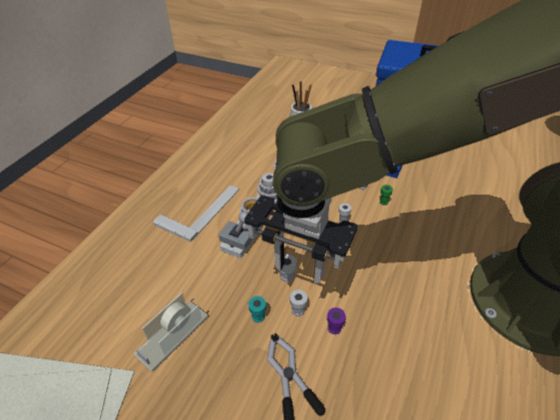

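Plug b sits home (top at 78 mm) and its sleeve is forward, at side pixel (268,183). The gripper is above plug (299,300), and nothing has moved.

```bash
python3 -m creep '{"slide":[[0,0,-5.2],[0,0,-4],[0,0,-1.2],[0,0,0],[0,0,0],[0,0,0],[0,0,0]],"turn":[0,0,0,0,0,0,0],"claw":[0.7,0.7,0.7,0.7,0.2,0.2,0.2]}' 20; python3 -m creep '{"slide":[[0,0,0],[0,0,5.5],[0,0,5.5],[2,-5,0],[2,-5,0],[2,-5,0],[2,-5,0],[2,-5,0]],"turn":[0,0,0,0,0,0,0,0],"claw":[0.2,0.2,0.2,0.2,0.2,0.2,0.2,0.2]}' 20;
```

```text
clock: 9.72
eef_pos: [439.8, 228.3, 228.3]
eef_rot: [3.141, -0.0, 1.571]
wrist_force: [-0.7, -1.0, 0.2]
finger_gap: 39.4
finger_force: 0.0
clock: 10.72
eef_pos: [540.0, -23.5, 337.5]
eef_rot: [-3.141, -0.0, 1.571]
wrist_force: [0.8, 1.3, -2.3]
finger_gap: 35.9
finger_force: 20.0
```

```bash
python3 -m creep '{"slide":[[3.3,-4.1,0],[3.3,-4.1,0],[3.3,-4.1,0],[0,0,0],[0,0,0]],"turn":[0,0,0,0,0],"claw":[0.2,0.2,0.2,0.2,0.2]}' 20
python3 - <<'E'
from h import *
ps,ds=snap('side','s3.png');S=cloud('side',ds)
print(manip.read_state()['eef_pos'])
print('nose',axis(S,640,-145,20,112,140,14.0),'head',axis(S,640,-145,24,147,157,18.0))
m=(np.hypot(S[...,0]-640,S[...,1]+146)<36)&(S[...,2]>57)&(S[...,2]<70)
print(cv2.minEnclosingCircle(S[m][:,:2].astype(np.float32)))
E
```

```text
clock: 11.35
eef_pos: [638.4, -144.4, 337.0]
eef_rot: [-3.14, -0.001, 1.571]
wrist_force: [1.1, -0.4, -3.0]
finger_gap: 35.4
finger_force: 20.0
[ 638.33679146 -143.9535741   337.43254386]
nose (array([ 640.4, -143.7]), 91, np.float64(1.33)) head (array([ 641.2, -143.6]), 47, np.float64(1.51))
((640.2593994140625, -146.1549530029297), 28.51056480407715)
```

```bash
python3 -m creep '{"slide":[[0,-0.2,-3],[0,0,-1.5],[0,0,-1],[0,0,-0.5],[0,0,-0.4],[0,0,0]],"turn":[0,0,0,0,0,0],"claw":[0.2,0.2,0.2,0.2,0.2,0.2]}' 20
```

```text
clock: 12.15
eef_pos: [638.7, -146.7, 273.7]
eef_rot: [3.142, -0.0, 1.571]
wrist_force: [-0.5, -0.3, -1.3]
finger_gap: 35.5
finger_force: 20.0
```

No contact force, so the nose is in the mouth. Lower a little, release and check.

```bash
python3 -m creep '{"slide":[[0,0,-0.6],[0,0,0],[0,0,0],[0,0,0],[0,0,0],[0,0,0]],"turn":[0,0,0,0,0,0],"claw":[0.2,0.2,0.8,0.8,0.8,0.8]}' 20
python3 - <<'E'
from h import *
ps,ds=snap('side');S=cloud('side',ds)
m=blob(S,640,-147,24,70,100)
print('head',axis(S,640,-147,24,76,86,18.0)); q=S[m]; print(np.percentile(q[:,2],[50,80,95]))
E
```

```text
clock: 12.9
eef_pos: [638.7, -146.7, 267.8]
eef_rot: [3.141, 0.0, 1.571]
wrist_force: [-1.1, -0.1, -0.6]
finger_gap: 72.0
finger_force: 0.0
147 [ 621.3 -161.7   70.3] [ 656.4 -125.9   95.5] [ 637.6 -139.2   87.7]
head (array([ 639.7, -145.9]), 37, np.float64(0.81))
[90.35353276 92.27092733 93.44410804]
```

```bash
python3 -m creep '{"slide":[[0,0,-1.4],[0,0,-1],[0,0,0],[0,0,0],[0,0,0],[0,0,0]],"turn":[0,0,0,0,0,0],"claw":[0.8,0.8,0.8,0.5,0.5,0.5]}' 12
python3 -m creep '{"slide":[[0,0,-0.4],[0,0,-0.4],[0,0,-0.4],[0,0,0],[0,0,0]],"turn":[0,0,0,0,0],"claw":[0.5,0.5,0.5,0.5,0.5]}' 12
python3 - <<'E'
from h import *
ps,ds=snap('side');S=cloud('side',ds)
m=blob(S,640,-147,24,66,100); print(np.percentile(S[m][:,2],[50,80,95]))
E
```

```text
clock: 13.7
eef_pos: [638.4, -146.8, 243.9]
eef_rot: [-3.14, -0.0, 1.571]
wrist_force: [-4.7, 0.8, 4.8]
finger_gap: 51.7
finger_force: 12.0
clock: 14.32
eef_pos: [638.5, -146.8, 232.7]
eef_rot: [-3.141, -0.0, 1.571]
wrist_force: [-9.4, 0.5, 9.5]
finger_gap: 51.9
finger_force: 12.0
132 [ 622.  -163.6   66. ] [ 657.3 -125.    81.7] [ 637.6 -141.3   76.6]
[78.06819871 79.45176257 80.90341893]
```

```bash
python3 -m creep '{"slide":[[0,0,0],[0,0,0],[0,0,0],[0,0,5],[0,0,5],[-5.2,-1.3,0],[-5.2,-1.3,0],[-5.2,-1.2,0]],"turn":[0,0,0,0,0,0,0,0],"claw":[0.8,0.8,0.8,0.8,0.8,0.7,0.6,0.6]}' 20
python3 -m creep '{"slide":[[-5.2,-1.3,0],[0,0,0],[0,0,0]],"turn":[0,0,0],"claw":[0.6,0.6,0.6]}' 20
python3 - <<'E'
from h import *
ps,ds=snap('side','s4.png');S=cloud('side',ds)
p,d=snap('top','t4.png')
P=cloud('top',d);c=[(497,157),(440,228),(436.5,-52.5),(431,-197.5)]
for C in(P,S):
  for y in (-52,-147):
    m=blob(C,640,y,15,66,100); print(np.percentile(C[m][:,2],[50,90])); blob(C,640,y,26,56,70)
for o in plugs(c,P,p): print(o)
for o in plugs(c,S,ps): print(o)
E
```

```text
clock: 15.38
eef_pos: [480.8, -184.9, 331.5]
eef_rot: [-3.141, -0.0, 1.571]
wrist_force: [0.9, -0.8, -0.3]
finger_gap: 56.3
finger_force: 0.0
clock: 15.75
eef_pos: [431.1, -197.8, 331.9]
eef_rot: [3.141, 0.0, 1.57]
wrist_force: [-0.2, 0.4, 0.5]
finger_gap: 56.6
finger_force: 0.0
85 [627.  -65.9  72.3] [653.3 -37.5  84.5] [639.9 -52.3  78.6]
[78.74113773 82.56013197]
128 [615.2 -77.8  56.3] [665.  -27.1  69.5] [636.3 -50.3  63.7]
86 [ 626.6 -161.    71.8] [ 654.2 -132.2   83.5] [ 640.1 -147.4   77.8]
[77.79867556 81.08828675]
116 [ 615.6 -171.6   56.2] [ 665.4 -122.5   69.9] [ 637.6 -144.4   63.3]
73 [625.3 -65.5  66.6] [652.2 -38.   81.9] [638.9 -51.5  78.3]
[78.85121485 80.78158843]
125 [614.9 -75.4  56.1] [665.2 -26.2  69.9] [631.9 -43.7  63.5]
60 [ 626.7 -160.7   75.5] [ 653.2 -132.5   81.9] [ 639.  -146.9   79.3]
[79.448417   80.94236675]
100 [ 614.5 -169.    56. ] [ 665.  -121.1   70. ] [ 634.  -138.3   63.5]
(array([496.5, 156.1]), array([497.1, 156.3]), 41.6, 176, np.float64(52.2), array([122, 121, 124]))
None
(array([435.9, -53.3]), array([436.4, -53.3]), 29.6, 93, np.float64(52.1), array([118, 116, 118]))
None
(array([496.9, 160.1]), array([497.6, 157.2]), 44.9, 274, np.float64(52.0), array([137, 137, 137]))
None
(array([436.2, -49.4]), array([436.4, -51.2]), 31.4, 111, np.float64(51.4), array([133, 132, 131]))
(array([ 431.6, -193.2]), array([ 431.5, -195.8]), 30.3, 90, np.float64(51.5), array([129, 128, 128]))
```

View pics/t4.png

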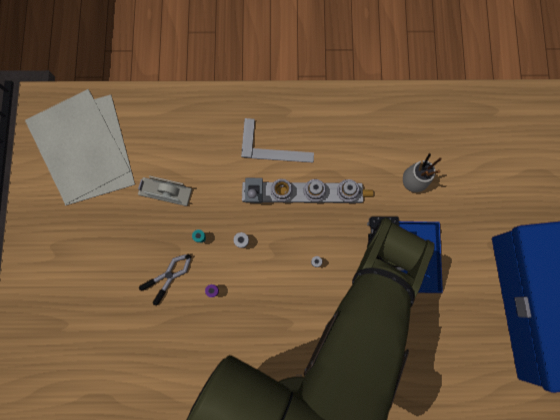

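The top view shows both plugs in couplers (315,189) and (349,189) with sleeves forward. The gripper is now over the thin plug by the tray.

```bash
python3 -m creep '{"slide":[[0,0,-5.2],[0,0,-4],[0,0,-1.2],[0,0,0],[0,0,0],[0,0,0],[0,0,0],[0,0,0]],"turn":[0,0,0,0,0,0,0,0],"claw":[0.6,0.6,0.6,0.6,0.15,0.15,0.15,0.15]}' 20; python3 -m creep '{"slide":[[0,0,5],[0,0,5],[-0.7,-5.6,0],[-0.7,-5.6,0],[-0.7,-5.5,0],[0,0,-5],[0,0,-3.5],[0,0,0]],"turn":[0,0,0,0,0,0,0,0],"claw":[0.15,0.15,0.15,0.15,0.15,0.15,0.15,0.15]}' 20;
```

```text
clock: 16.85
eef_pos: [430.8, -197.8, 228.2]
eef_rot: [3.141, 0.001, 1.571]
wrist_force: [-0.3, 1.0, 5.6]
finger_gap: 29.7
finger_force: 20.0
clock: 17.85
eef_pos: [409.2, -364.4, 240.5]
eef_rot: [-3.138, -0.004, 1.571]
wrist_force: [0.6, -0.2, -0.6]
finger_gap: 29.5
finger_force: 20.0
```

```bash
python3 -m creep '{"slide":[[0,0,-0.9],[0,0,0],[0,0,0],[0,0,0],[0,0,0],[0,0,5],[0,0,5],[0,0,0]],"turn":[0,0,0,0,0,0,0,0],"claw":[0.15,0.15,0.5,0.5,0.5,0.5,0.5,0.6]}' 20; python3 -m creep '{"slide":[[0.5,5.2,0],[0.5,5.2,0],[0.5,5.2,0],[0.4,5.2,0],[0.4,5.2,0],[0.4,5.2,0],[0,0,0],[0,0,0]],"turn":[0,0,0,0,0,0,0,0],"claw":[0.6,0.6,0.6,0.6,0.6,0.6,0.6,0.6]}' 20
python3 - <<'E'
from h import *
ps,ds=snap('side');S=cloud('side',ds)
p,d=snap('top','t5.png');P=cloud('top',d)
c=[(497,157),(436.5,-52.5),(410,-364)]
for o in plugs(c,P,p): print(o)
for o in plugs(c,S,ps): print(o)
E
```

```text
clock: 18.85
eef_pos: [409.9, -365.0, 337.4]
eef_rot: [3.137, 0.005, 1.571]
wrist_force: [0.0, 0.2, 0.1]
finger_gap: 53.5
finger_force: 0.0
clock: 19.85
eef_pos: [436.6, -53.0, 333.1]
eef_rot: [-3.141, -0.0, 1.571]
wrist_force: [0.4, -0.1, -0.2]
finger_gap: 56.4
finger_force: 0.0
(array([496.7, 155.9]), array([497. , 156.3]), 41.3, 175, np.float64(52.1), array([125, 124, 127]))
None
(array([ 409.7, -363.7]), array([ 410.1, -364.8]), 30.5, 97, np.float64(55.0), array([107, 108, 114]))
(array([496.9, 160.1]), array([498.3, 157.2]), 43.9, 279, np.float64(52.0), array([139, 139, 140]))
(array([436.4, -49.4]), array([437.6, -51.6]), 32.1, 108, np.float64(51.7), array([136, 135, 135]))
None
```

```bash
python3 -m creep '{"slide":[[0,0,-5.2],[0,0,-4],[0,0,-1.4],[0,0,0],[0,0,0],[0,0,0],[0,0,0],[0,0,0]],"turn":[0,0,0,0,0,0,0,0],"claw":[0.6,0.6,0.6,0.6,0.15,0.15,0.15,0.15]}' 20; python3 -m creep '{"slide":[[0,0,5],[0,0,5],[1.3,-6,0],[1.3,-6,0],[1.3,-6,0],[1.3,-6,0],[1.2,-6,0],[0,0,0]],"turn":[0,0,0,0,0,0,0,0],"claw":[0.15,0.15,0.15,0.15,0.15,0.15,0.15,0.15]}' 20;
```

```text
clock: 20.95
eef_pos: [436.8, -52.7, 228.2]
eef_rot: [3.141, 0.0, 1.571]
wrist_force: [-0.3, 0.7, 5.3]
finger_gap: 29.7
finger_force: 20.0
clock: 21.95
eef_pos: [500.3, -355.9, 326.4]
eef_rot: [-3.141, -0.0, 1.567]
wrist_force: [0.2, -0.6, -0.8]
finger_gap: 29.6
finger_force: 20.0
```

```bash
python3 -m creep '{"slide":[[0,0,-5],[0,0,-3.5],[0,0,-0.9],[0,0,0],[0,0,0],[0,0,0],[0,0,5],[0,0,5]],"turn":[0,0,0,0,0,0,0,0],"claw":[0.15,0.15,0.15,0.15,0.5,0.5,0.5,0.5]}' 20; python3 -m creep '{"slide":[[0,5.7,0],[0,5.7,0],[0,5.7,0],[0,5.7,0],[0,5.7,0],[0,5.7,0],[0,5.7,0],[0,5.7,0]],"turn":[0,0,0,0,0,0,0,0],"claw":[0.6,0.6,0.7,0.75,0.75,0.75,0.75,0.75]}' 20
python3 -m creep '{"slide":[[-0.4,5.5,0],[0,0,0],[0,0,0]],"turn":[0,0,0],"claw":[0.75,0.75,0.75]}' 20
python3 - <<'E'
from h import *
ps,ds=snap('side');S=cloud('side',ds)
p,d=snap('top','t6.png');P=cloud('top',d)
c=[(497,157),(500,-353),(410,-364)]
for o in plugs(c,P,p): print(o)
for o in plugs(c,S,ps): print(o)
for y in (-52,-147): m=blob(P,640,y,15,66,100)
E
```

```text
clock: 22.95
eef_pos: [500.6, -352.6, 335.3]
eef_rot: [-3.141, -0.0, 1.571]
wrist_force: [-0.7, -0.4, 0.5]
finger_gap: 46.9
finger_force: 0.0
clock: 23.95
eef_pos: [500.3, 105.1, 334.4]
eef_rot: [3.14, -0.0, 1.571]
wrist_force: [1.2, -0.2, -0.4]
finger_gap: 70.5
finger_force: 0.0
clock: 24.32
eef_pos: [496.7, 157.9, 333.9]
eef_rot: [3.141, 0.0, 1.571]
wrist_force: [0.4, 0.0, 0.2]
finger_gap: 70.1
finger_force: 0.0
None
(array([ 499.8, -351.6]), array([ 500. , -352.3]), 30.6, 95, np.float64(55.7), array([109, 111, 119]))
(array([ 409.5, -363.8]), array([ 409.1, -364.7]), 30.3, 94, np.float64(55.3), array([112, 112, 118]))
(array([496.9, 160. ]), array([497.9, 157.3]), 43.8, 274, np.float64(52.1), array([152, 152, 152]))
None
(array([ 410.5, -359. ]), array([ 412.5, -362.4]), 33.9, 81, np.float64(54.5), array([136, 136, 136]))
88 [626.4 -65.7  66.7] [653.7 -37.4  84.2] [640.2 -51.9  78.7]
87 [ 626.5 -161.2   71.7] [ 653.7 -132.1   88.2] [ 639.8 -147.2   78.5]
```

```bash
python3 -m creep '{"slide":[[0,0,-5.2],[0,0,-4],[0,0,-1.4],[0,0,0],[0,0,0],[0,0,0],[0,0,0],[0,0,0]],"turn":[0,0,0,0,0,0,0,0],"claw":[0.75,0.75,0.75,0.75,0.3,0.3,0.3,0.3]}' 20; python3 -m creep '{"slide":[[0,0,5],[0,0,5],[-0.7,-5.8,0],[-0.7,-5.8,0],[-0.7,-5.8,0],[-0.7,-5.8,0],[-0.7,-5.8,0],[-0.7,-5.8,0]],"turn":[0,0,0,0,0,0,0,0],"claw":[0.3,0.3,0.3,0.3,0.3,0.3,0.3,0.3]}' 20; python3 -m creep '{"slide":[[0,-5.8,0],[0,-5.9,0],[0,0,-5],[0,0,-3.4],[0,0,0]],"turn":[0,0,0,0,0],"claw":[0.3,0.3,0.3,0.3,0.3]}' 20;
```

```text
clock: 25.42
eef_pos: [496.8, 158.3, 228.2]
eef_rot: [3.141, -0.0, 1.571]
wrist_force: [-1.2, 0.3, 5.7]
finger_gap: 41.6
finger_force: 20.0
clock: 26.42
eef_pos: [454.0, -191.5, 327.6]
eef_rot: [-3.141, -0.0, 1.571]
wrist_force: [0.4, 0.5, -1.7]
finger_gap: 41.6
finger_force: 20.0
clock: 27.05
eef_pos: [454.2, -306.5, 241.4]
eef_rot: [-3.137, -0.003, 1.571]
wrist_force: [-0.7, -0.7, -2.4]
finger_gap: 41.0
finger_force: 20.0
```

```bash
python3 -m creep '{"slide":[[0,0,-1],[0,0,0],[0,0,0],[0,0,0],[0,0,0],[0,0,5],[0,0,5],[0,0,0]],"turn":[0,0,0,0,0,0,0,0],"claw":[0.3,0.3,0.6,0.6,0.6,0.6,0.6,0.6]}' 20; python3 -m creep '{"slide":[[1.1,5.4,0],[1.1,5.4,0],[1.1,5.4,0],[1.1,5.4,0],[1.1,5.4,0],[1.1,5.4,0],[1.1,5.4,0],[1.1,5.4,0]],"turn":[0,0,0,0,0,0,0,0],"claw":[0.3,0.1,0,0,0,0,0,0]}' 20
python3 - <<'E'
from h import *
ps,ds=snap('side','s7.png');S=cloud('side',ds)
p,d=snap('top','t7.png');P=cloud('top',d)
c=[(455,-307),(500,-353),(410,-364)]
for o in plugs(c,P,p): print(o)
for y in (-52,-147): m=blob(P,640,y,15,66,100);m=blob(P,640,y,26,56,70)
for C in (P,S): blob(C,620,124,50,95,128)
E
```

```text
clock: 28.05
eef_pos: [454.9, -306.9, 337.5]
eef_rot: [3.136, 0.004, 1.571]
wrist_force: [0.5, -0.2, 0.0]
finger_gap: 56.2
finger_force: 0.0
clock: 29.05
eef_pos: [542.6, 127.1, 332.6]
eef_rot: [-3.14, 0.0, 1.571]
wrist_force: [0.1, -1.3, 1.0]
finger_gap: 0.7
finger_force: 0.0
(array([ 455.8, -306.9]), array([ 456., -308.]), 41.6, 177, np.float64(55.6), array([118, 118, 124]))
(array([ 499.6, -352.3]), array([ 500.8, -352.8]), 31.9, 98, np.float64(55.2), array([111, 112, 120]))
(array([ 409.4, -363.6]), array([ 409.7, -364.8]), 30.6, 95, np.float64(55.1), array([111, 112, 117]))
89 [625.7 -65.4  70.6] [653.9 -37.4  84.8] [640.  -52.2  78.6]
130 [614.5 -77.9  56.1] [665.3 -27.1  69.9] [636.2 -50.1  63.2]
85 [ 626.2 -160.9   72.2] [ 654.7 -134.7   87.9] [ 640.2 -147.4   78.4]
122 [ 615.4 -171.2   56. ] [ 665.3 -122.6   69.7] [ 638.6 -144.2   63.6]Traceback (most recent call last):
  File "<stdin>", line 7, in <module>
  File "h.py", line 25, in blob
    q=C[m]; print(len(q),q.min(0).round(1),q.max(0).round(1),q.mean(0).round(1)); return m
                         ~~~~~^^^
    return umr_minimum(a, axis, None, out, keepdims, initial, where)
ValueError: zero-size array to reduction operation minimum which has no identity
```

View pics/s7.png

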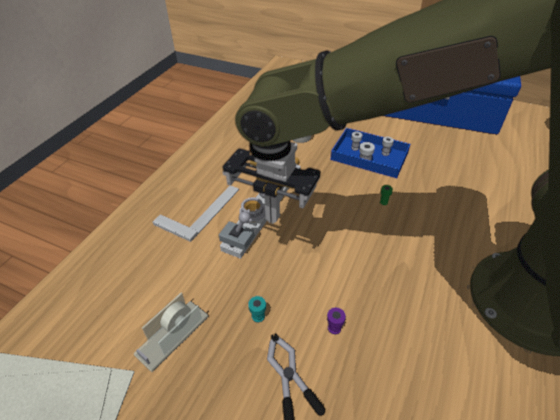

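View pics/t7.png

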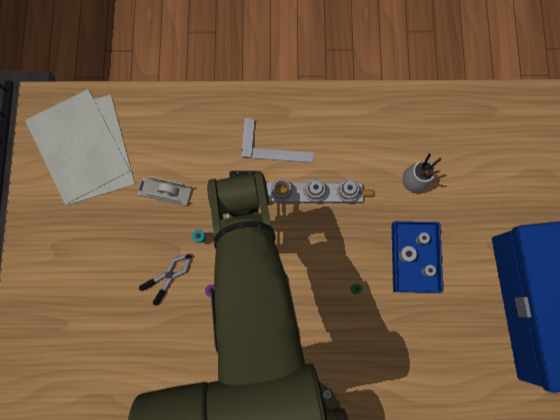

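The side view shows three odd plugs in the tray (357,140), (367,150), (387,145), with the lever still shut at (243,215). The top view shows plugs home at (316,189) and (349,189), and the bystanders are in place. Now for the valve, pushing the ball towards +x.

```bash
python3 -m creep '{"slide":[[0,0,-3.4],[2,0,0],[2,0,0],[1.5,0,0],[1.5,0,0],[1,0,0],[1,0,0],[1,0,0]],"turn":[0,0,0,0,0,0,0,0],"claw":[0,0,0,0,0,0,0,0]}' 20; python3 -m creep '{"slide":[[0.5,0,0],[0,0,0]],"turn":[0,0],"claw":[0,0]}' 20
python3 - <<'E'
from h import *
ps,ds=snap('side','s8.png');cv2.imwrite('pics/s8c.png',cv2.resize(cv2.imread('pics/s8.png')[130:280,180:360],None,fx=3.3,fy=3.3))
E
```

```text
clock: 30.15
eef_pos: [643.1, 125.2, 299.3]
eef_rot: [-3.141, 0.0, 1.571]
wrist_force: [-0.5, 0.4, -1.2]
finger_gap: 0.4
finger_force: 0.6
clock: 30.4
eef_pos: [647.9, 125.3, 299.5]
eef_rot: [3.141, -0.0, 1.571]
wrist_force: [0.1, 0.1, -1.0]
finger_gap: 0.7
finger_force: 0.0
```

View pics/s8c.png

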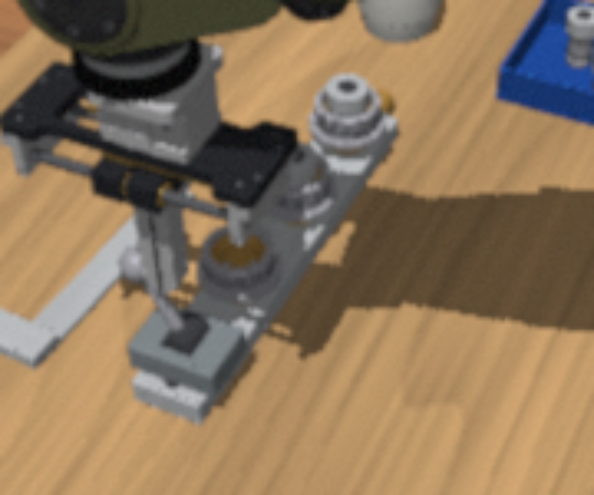

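The ball at crop (135,265) has swung past to the +x side ahead of the fingers. I keep pushing gently until it meets the stop.

```bash
for i in 1; do python3 -m creep '{"slide":[[0.4,0,0],[0,0,0]],"turn":[0,0],"claw":[0,0]}'; python3 -m creep '{"slide":[[0.4,0,0],[0,0,0]],"turn":[0,0],"claw":[0,0]}'; done
python3 - <<'E'
from h import *
ps,ds=snap('side');S=cloud('side',ds)
m=blob(S,690,124,28,98,126)
f=least_squares(lambda c:np.linalg.norm(S[m]-c,axis=1)-13,[675,124,108],loss='soft_l1');print(f.x)
E
```

```text
clock: 30.7
eef_pos: [651.6, 125.3, 299.6]
eef_rot: [-3.141, -0.0, 1.571]
wrist_force: [-4.5, 0.5, 2.2]
finger_gap: 0.4
finger_force: 2.1
clock: 30.95
eef_pos: [654.3, 125.5, 299.4]
eef_rot: [-3.133, 0.001, 1.571]
wrist_force: [-28.7, -0.6, 11.7]
finger_gap: 0.3
finger_force: 15.2
58 [664.8 119.9 101.4] [687.9 136.5 122.7] [677.2 131.  112.5]
[676.22295022 122.35466928 106.5883433 ]
```

The force jumped to 29 N, so the lever is at its stop. Back off, lift and check.

```bash
python3 -m creep '{"slide":[[-1,0,0],[-3,0,0],[-5,0,0],[-5,0,0],[-4,0,5],[-4,0,5],[0,-5,0],[0,-5,0]],"turn":[0,0,0,0,0,0,0,0],"claw":[0,0,0,0,0,0,0,0]}'
python3 -m creep '{"slide":[[0,-5,0],[0,-5,0],[0,-5,0],[0,-5,0],[0,-5,0],[0,-5,0],[0,0,0],[0,0,0]],"turn":[0,0,0,0,0,0,0,0],"claw":[0,0,0,0,0,0,0,0]}'
python3 - <<'E'
from h import *
ps,ds=snap('side','s9.png');S=cloud('side',ds)
p,d=snap('top','t9.png');P=cloud('top',d)
for C in(P,S):
  m=blob(C,675,124,28,98,130)
  f=least_squares(lambda c:np.linalg.norm(C[m]-c,axis=1)-13,[675,124,108],loss='soft_l1');print(f.x)
for y in (-52,-147): blob(P,640,y,15,66,100);blob(P,640,y,26,56,70)
a=cv2.imread('pics/s9.png')[60:280,180:420];cv2.imwrite('pics/s9c.png',cv2.resize(a,None,fx=2.5,fy=2.5))
E
```

```text
clock: 32.0
eef_pos: [436.9, 24.5, 398.3]
eef_rot: [3.138, 0.0, 1.573]
wrist_force: [1.4, -0.9, -0.4]
finger_gap: 0.6
finger_force: 0.0
clock: 33.0
eef_pos: [437.5, -274.3, 397.2]
eef_rot: [3.141, 0.0, 1.571]
wrist_force: [0.7, 0.4, -0.9]
finger_gap: 0.4
finger_force: 0.0
70 [662.6 110.8 100.7] [686.8 133.2 125.5] [674.1 121.5 114.3]
[676.3903617  121.78418606 105.86264501]
104 [663.9 115.  100. ] [688.4 135.7 120.1] [673.8 127.4 112.1]
[677.5036842  122.45754672 106.24442182]
86 [626.1 -65.8  71.3] [654.4 -37.5  83.2] [640.1 -52.1  78.6]
129 [614.3 -77.8  56.1] [665.5 -27.1  70. ] [636.4 -50.2  63.4]
87 [ 626.5 -160.7   73.5] [ 653.6 -132.3   84.3] [ 639.6 -147.1   78.7]
114 [ 615.2 -171.2   56.5] [ 665.9 -122.2   69.5] [ 638.7 -144.6   63.2]
```

View pics/t9.png

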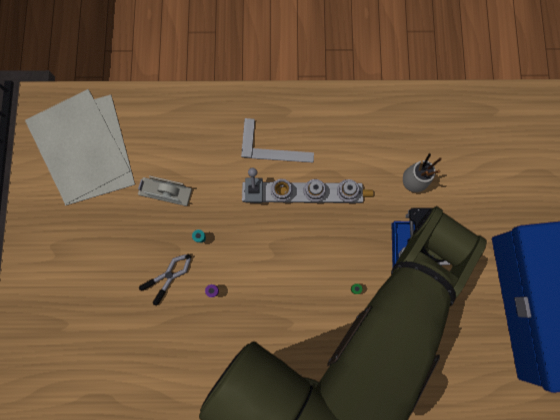

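View pics/s9c.png

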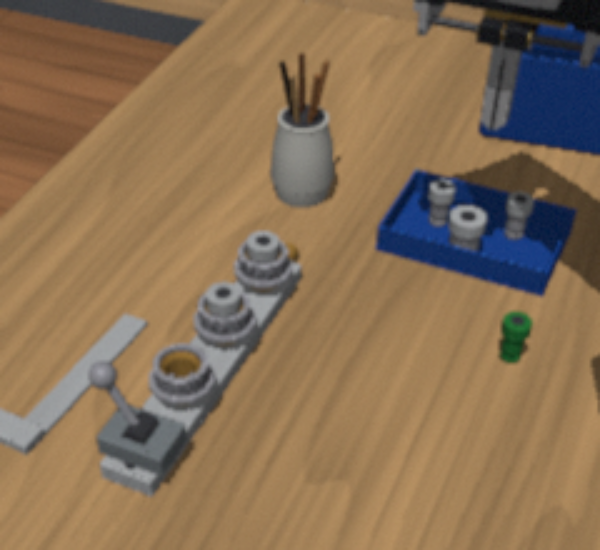

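The top view shows the lever open with its ball at (252,173), plugs home at (316,189) and (349,189), and the bystanders unmoved. The side crop shows three plugs in the tray at (441,195), (467,220) and (519,205), with the lever ball at (102,374). The robot is touching nothing, so I hand in.

```bash
python3 -c "
from cell import manip
print(manip.sign_off())"
```

```text
the job is handed in; nothing more can be done
None
```

The job is handed in (no verdict was returned): both fitting plugs are home in couplers b and c with their sleeves forward, the two thin and one thick look-alikes are in the blue tray, the valve was then pushed to its open stop, and nothing else on the table looked moved in the last pictures.

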